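# Square a bench-pin blank on the sawing board and hold it for scribing

### The arm

A 6-joint arm with a two-finger parallel gripper is mounted at the origin on a cart in front of the work surface, level with it; the furniture and walls round the work are solid. World frame = base frame: x ahead of the robot, y to its left, z up, the work surface at z = 0. Lengths are in m, angles in degrees, forces in N, time in s.
With the tool pointing down it reaches from about 0.25 to 0.725 m from the base axis. Payload 9.7 kg.
Tool frame: the origin (TCP) lies on the centre line of the jaws, within the pads' length; the fingertips stand 14 mm ahead of it and the grasp point (between the pads) lies 5 mm behind it; z points along the fingers, y is the line along which they close (so a half turn about z gives the same grasp; the last joint's range is limited). The gripper opens to 85 mm and grips with 20 to 120 N. Pads are 22 mm wide; open, the fingers measure 114 mm over their backs; the gripper's body (76 mm by 85 mm) begins 54 mm behind the grasp point. The pads swing forward as they close: fully open they stand 13 mm farther back than shut.
Start: joints at [-65.317, 4.979, 10.078, 95.1, 0, 90], TCP at [0.23, -0.5, 0.245] pointing down, gripper open.
Joint ranges: [-179.16, 179.16], [-48.56, 103.87], [-65.8, 70.77], [-126.05, 130.52], [-82.76, 87.17], [-180, 180]. Speed limits (degrees/s): [127.2, 127.2, 147.25, 180, 180, 180].

### API

Orientations are given as [roll, pitch, yaw] about the fixed x, y, z axes, in that order (R = Rz(yaw) Ry(pitch) Rx(roll)).
In Python, from workcell import bot, camera, get_calibration, ticket gives the robot as it stands. The module is installed in compiled form; this text tells all that it offers.
- The arm moves only by the tool send_rows, never from a script. Its arguments are lists of equal length, an entry for each row: "linear": the shift along the tool's x, y, z in m, a list of three; "twist": the turn, a rotation vector about the tool's x, y, z in units of 10 degrees (1.0 is 10 degrees), a list of three; "gripper": the opening in per cent of the stroke, from 0 (shut) to 100 (fully open). In form: {"linear": [[x, y, z], ...], "twist": [[wx, wy, wz], ...], "gripper": [gripper, ...]}. A call has 1 to 8 rows; each row shifts and turns the commanded pose from where the row before left it, along the tool's axes as they then stand; what a row does not reach is not made up. A row lasts 1/8 s, in which the tool goes at most 62.5 mm and 10.7 degrees, less where a joint would pass 70% of its speed; a pose out of reach is approached as far as the arm can. A call with a gripper value outside its range is refused whole. The fingers move at their own pace and stop on an object; "grip_force" is the grip in N (left out, the last holds). Time passes only in rows, so rows that do not move let the fingers close. It gives the time, the measured TCP pose, the force, the opening and the grip force at its end, in the units of the state.
- bot.get_obs(): the state, without advancing time (a new reading comes with each control period).
- camera(name): name is "scene" or "top"; returns the picture (420x560x3 uint8, red, green, blue); there is no depth.
- get_calibration(name): a dict with "fx", "fy", "cx", "cy" (pixels), "k1" (the pictures are not rectified: a ray, as slopes to the right and down, at radius r is drawn at 1 + k1 r^2 times it, then the intrinsics apply), "origin" and "orientation" of the camera in the world. Camera axes: x right, y down, z forward; pixel columns grow to the right and rows downward; lengths in m; the calibration is good to about 2 mm. A picture is of the moment at which its call begins. get_calibration takes no time and is no camera call.
- ticket.job_done(): hands the job in; it is judged then, once.
The state is a dict: "time": time; "q": joint angles; "qd": joint speeds; "joint_efforts": joint torques, N m; "ee_pos": TCP position; "tcp_rot": TCP orientation; "wrist_force": force on the tool from outside, world axes, zero at the start; "torque": the same for the moment, N m; "opening": finger opening in m; "grasp_force": force on a finger pad.
Only numpy, scipy, OpenCV 4.12 (cv2) and the standard library are available. Lean on these libraries where they do the work, as an engineer would, in place of code of your own. Each camera call takes 0.05 s, during which the arm holds its last target. There are 200 camera calls.

### The job

Get the hardwood blank ready for scribing its saw line: lay it flat on the sawing board with a long side against the fence and an end against the stop block, and let go of it. Then take the engineer's square, lay its blade flat across the blank and its stock flush against the blank's front side, with the blade's outer edge in line with the saw slot in the fence. Finish while holding the square, with one firm diagonal push, about 10 N down and 10 N towards the fence, that clamps the blank against fence and deck together; do not let go, and leave the other tools lying where they are.

Things in the scene. Friction and masses are not known exactly. Their poses are not given: they have to be found in the camera images.
- board: sawing board fixed to the bench: brown wooden deck 150 (x) x 236 (y) mm with a low pale fence along its back and a low stop block at its left end. Origin on the bench under the board's middle. x points towards the fence, y to the left along the fence, z up. The deck's top is 16 mm above the origin. Its wood is waxed, so things slide easily on it (friction about 0.3)
- deck: the wooden deck of the sawing board; same origin and axes as the board
- fence: the pale wooden fence, as long as the board, 24 mm wide, standing 9 mm above the deck; its working face (towards -x) is at board x = +49 mm. Origin on the deck's top over the board's origin, axes of the board
- stop_block: the pale wooden stop block at the board's left end, standing 9 mm above the deck; its working face (towards -y) is at board y = +85 mm and spans board x = -21 to +45 mm. Origin on the deck's top over the board's origin, axes of the board
- slot (a point): the saw slot, a 4 mm gap through the fence, 55 mm to the right of the stop block's face; point at the top of the fence's working face, in the middle of the slot (board x = 49, y = 30, z = 25 mm); axes of the board
- blank_c (a point): centre of the blank, a plain pale hardwood block 56 (x) x 120 (y) x 25 (z) mm, about 0.12 kg, lying flat on the bench; the point is half-way up (12.5 mm over its underside). Its long sides run along y; either way round fits
- square_c (a point): grip point on the square's steel stock, 20 (x) x 70 (y) x 28 (z) mm, lying flat on the bench: mid-width, half-way up, in the middle of the stock's blade-free part, so the stock spans x = -10 to +10, y = -24 to +46, z = -14 to +14 mm from here. x runs along the blade away from the stock, y along the stock, z up. The whole square weighs about 0.30 kg
- blade_edge (a point): point on the square's thin blade, which leaves the stock's +x face at its +y end and reaches 75 mm beyond it; 22 mm wide (y), 2.5 mm thick, underside 13 mm above the stock's underside. The point is on the lower edge of its outer (+y) side, which is in line with the stock's end, 46 mm beyond the stock's face (56, 46, -1 mm from the grip point)
- steel_block: bystander: grey steel block 50 x 50 x 16 mm, origin under its middle. Behind it, at the back left of the bench (about x = 0.82, y = 0.37 m), stands a tall white desk fan: base about 0.3 m across, head up to 0.6 m high leaning over towards x = 0.65 m; swing the arm clear of it
- loupe: bystander: black loupe, 39 mm across, 28 mm high, origin under its middle
- file_flat: bystander: file with wooden handle, 165 mm long, origin under its middle
- pliers_orange: bystander: pliers with orange handles, 149 x 79 mm, origin under the middle
- tweezers: bystander: steel tweezers, 133 mm long, origin under the middle
- vice: blue bench vice fixed at the front right edge of the bench, origin at its foot: keep clear
- ring_clamp: bystander: wooden ring clamp, a narrow wooden bar 25 x 110 x 18 mm, origin under its middle

How it is judged (in metres and radians):
On the way, in this order (a step that is already met when the one before it is completed fails the run):
1. the blank lies flat on the deck, long side within 2.5 mm of the fence, end within 3 mm of the stop block, parallel to the fence within 0.04 rad, and the gripper has let go of it (x of blank_c in the frame of board above 0.0185 m and y of blank_c in the frame of board between 0.022 and 0.0265 m and z of blank_c in the frame of board below 0.031 m and angle between the y axis of blank_c and the y axis of board, either way round below 0.04 rad and contact force between the fingers and blank below 0.1 N), for 0.2 s.
2. the square lies on the blank: blade down on its top, stock within 3 mm of its front side, blade square to the fence within 0.04 rad (contact force between square and blank above 0.3 N and x of square_c in the frame of board above -0.02 m and z of square_c in the frame of board below 0.0445 m and angle between the x axis of square_c and the x axis of board, either way round below 0.04 rad), for 0.1 s.
At the end, for the whole second after the job is handed in: Blank flat on deck within 2 mm of fence, 3 mm of stop, parallel to 0.03 rad; square flat on it, tilt under 0.07 rad, stock within 2 mm of its front, blade square to 0.04 rad, edge within 5 mm of slot; fingers hold the square only, pressing blank on fence (over 3 N) and deck (over 7 N) (x of blank_c in the frame of board above 0.019 m and y of blank_c in the frame of board between 0.022 and 0.0265 m and z of blank_c in the frame of board below 0.03 m and angle between the y axis of blank_c and the y axis of board, either way round below 0.03 rad and angle between the x axis of square_c and the x axis of board, either way round below 0.04 rad and angle between square_c's own z axis and vertical below 0.07 rad and x of square_c in the frame of board above -0.019 m and z of square_c in the frame of board below 0.0435 m and y of blade_edge in the frame of slot between -0.005 and 0.005 m and contact force between blank and fence above 3 N and contact force between blank and deck above 7 N and contact force between the fingers and square above 1 N and contact force between the fingers and blank below 0.1 N); the arm keeps its last pose, push and grip.
It fails at once if a bystander is moved by more than 20 mm (distance of any of steel_block, loupe, file_flat, pliers_orange, tweezers, ring_clamp from where it was at the start of the episode above 0.02 m).
It also fails if it takes over 67 s, if anything falls off the work surface, if the arm or the gripper's body presses on something with over 40 N, if the wrist force passes 120 N, or if a joint passes its speed limit or range.

## Working session

There is one attempt and no reset: what is moved stays moved. The work goes in short steps, Python scripts to look and compute and a tool call to move; the robot and the scene stay as the last step left them, time stands still between calls to the robot, and variables do not carry over. Pictures are saved under pics/ and viewed, at most 10 in all, crops included, and the job is handed in when it is done.

Besides the shell and the picture viewer there is one more tool, called after "Call:" as name(argument=value, ...) on one line, values as JSON. send_rows: Moves the arm, as the interface text tells. Its arguments: {"type":"object","properties":{"linear":{"type":"array"},"twist":{"type":"array"},"gripper":{"type":"array"},"grip_force":{"type":"number"}},"required":["linear","twist","gripper"]}

```bash
mkdir -p pics
cat > h.py <<'E'
import numpy as np, cv2
from scipy.spatial.transform import Rotation as R
from workcell import bot, camera, get_calibration, ticket
def cal(n):
    c=get_calibration(n); return c
def Rm(o): 
    o=np.array(o,float)
    return o if o.shape==(3,3) else R.from_euler('xyz',o,degrees=True).as_matrix()
def ray(n,uv):
    c=cal(n); uv=np.atleast_2d(np.array(uv,float))
    d=np.c_[(uv[:,0]-c['cx'])/c['fx'],(uv[:,1]-c['cy'])/c['fy']]
    s=d.copy()
    for _ in range(20): s=d/(1+c['k1']*(s**2).sum(1,keepdims=True))
    v=np.c_[s,np.ones(len(s))]@Rm(c['orientation']).T
    return np.array(c['origin']),v
def onz(n,uv,z):
    o,v=ray(n,uv); return o+v*((z-o[2])/v[:,2])[:,None]
def proj(n,P):
    c=cal(n); p=(np.atleast_2d(P)-c['origin'])@Rm(c['orientation'])
    s=p[:,:2]/p[:,2:]; s=s*(1+c['k1']*(s**2).sum(1,keepdims=True))
    return s*[c['fx'],c['fy']]+[c['cx'],c['cy']]
def snap(n,f):
    im=camera(n)[:,:,::-1].copy(); cv2.imwrite('pics/'+f,im); return im
E
python3 - <<'E'
from h import *
for n in('top','scene'): print(cal(n)); snap(n,n+'0.png')
print(bot.get_obs())
E
```

```text
{'fx': 432.251464006702, 'fy': 432.251464006702, 'cx': 282.17491283506655, 'cy': 208.57419530206158, 'k1': -0.014320736072474072, 'origin': array([0.38337575, 0.02289501, 1.21200102]), 'orientation': array([-168.55660999,   -0.29940501,  -90.1851636 ])}
{'fx': 389.6775915297939, 'fy': 389.6775915297939, 'cx': 276.751703591989, 'cy': 209.6024172943331, 'k1': -0.09158003449113808, 'origin': array([-0.22621028, -0.61826858,  0.53760255]), 'orientation': array([-115.54171406,    0.83014883,  -54.32126552])}
{'time': 0.1, 'q': array([-6.53170362e+01,  5.00629466e+00,  1.00397287e+01,  9.51007040e+01,
       -4.09133263e-04,  9.00000728e+01]), 'qd': array([-0.00183719, -0.15213807,  0.02078967,  0.02308716,  0.01081425,
       -0.07851344]), 'joint_efforts': array([ 3.41646237e-04, -5.21558583e+01,  4.65654945e+01,  1.60286488e-02,
       -1.69202747e-05,  8.11091013e-06]), 'ee_pos': array([ 0.22959492, -0.49957102,  0.24467642]), 'tcp_rot': array([-1.79932730e+02,  4.09218451e-04,  2.46828915e+01]), 'wrist_force': array([-0.48071639,  0.57155796, -0.13176452]), 'torque': array([0.00137821, 0.01707941, 0.02037854]), 'grasp_force': 0.0, 'opening': 0.08533551292480618}
```

View pics/top0.png

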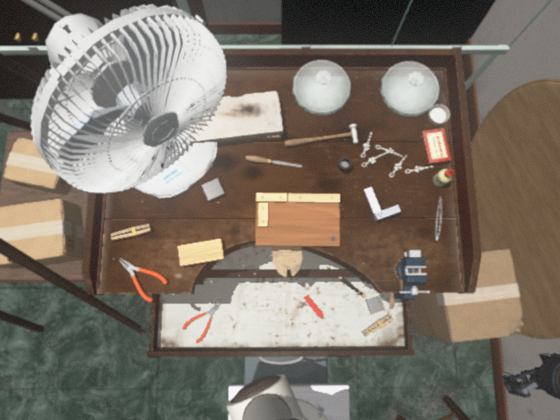

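View pics/scene0.png

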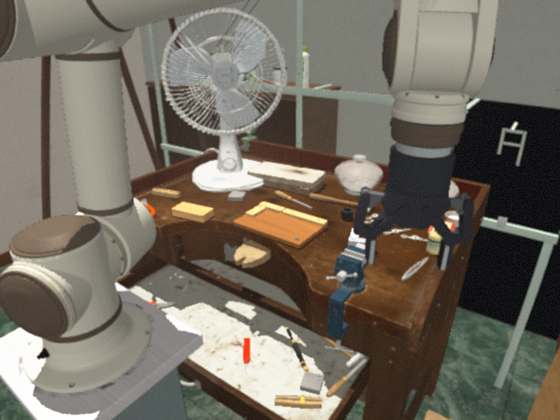

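Top view: board near (298,219), blank near (200,252), square near (380,205). Next I zoom in and segment.

Run:
```python
from h import *
im=cv2.imread('pics/top0.png')
a=cv2.resize(im[180:255,340:420],None,fx=7,fy=7,interpolation=cv2.INTER_CUBIC)
b=cv2.resize(im[235:270,170:230],None,fx=7,fy=7,interpolation=cv2.INTER_CUBIC)
out=np.zeros((600,560,3),np.uint8); out[:525]=a; cv2.imwrite('pics/z1.png',out[:525])
g=im.astype(int)
# blank: pale yellow mask
hsv=cv2.cvtColor(im,cv2.COLOR_BGR2HSV)
for name,(x0,x1,y0,y1) in dict(blank=(170,230,232,272),board=(245,350,185,255)).items():
    print(name,[tuple(hsv[y,x]) for x,y in ([(200,252),(185,262),(175,245)] if name=='blank' else [(300,198),(262,215),(300,225),(250,205)])])
m=((hsv[:,:,2]>150)&(hsv[:,:,1]>60)&(hsv[:,:,0]<35)).astype(np.uint8)*255
mb=np.zeros_like(m); mb[232:272,170:230]=m[232:272,170:230]
c=max(cv2.findContours(mb,0,cv2.CHAIN_APPROX_NONE)[0],key=cv2.contourArea)
r=cv2.minAreaRect(c); print(r, cv2.boxPoints(r))
P=onz('top',cv2.boxPoints(r),0.025); print(P.round(4))
d=((hsv[:,:,1]>80)&(hsv[:,:,2]>95)&(hsv[:,:,0]<30)).astype(np.uint8)*255
md=np.zeros_like(d); md[185:255,245:350]=d[185:255,245:350]
c=max(cv2.findContours(md,0,cv2.CHAIN_APPROX_NONE)[0],key=cv2.contourArea)
r=cv2.minAreaRect(c); print('board',r,cv2.boxPoints(r)); 
v=np.hstack([cv2.resize(x,None,fx=5,fy=5,interpolation=0) for x in (im[185:255,245:350],)])
b2=cv2.resize(b,(525,306)); cv2.imwrite('pics/z2.png',np.vstack([v,b2])[:600])
```

```text
blank [(np.uint8(22), np.uint8(79), np.uint8(242)), (np.uint8(21), np.uint8(78), np.uint8(244)), (np.uint8(13), np.uint8(107), np.uint8(133))]
board [(np.uint8(23), np.uint8(91), np.uint8(235)), (np.uint8(24), np.uint8(53), np.uint8(245)), (np.uint8(12), np.uint8(126), np.uint8(193)), (np.uint8(13), np.uint8(113), np.uint8(108))]
((199.87393188476562, 251.76449584960938), (21.683687210083008, 45.62022399902344), 80.27242279052734) [[175.5599  244.93262]
 [220.5242  237.22446]
 [224.18796 258.59637]
 [179.22366 266.30453]]
[[0.5221 0.3099 0.025 ]
 [0.5432 0.1866 0.025 ]
 [0.4843 0.1751 0.025 ]
 [0.4636 0.2972 0.025 ]]
board ((297.0, 219.5), (69.0, 104.0), 90.0) [[245. 185.]
 [349. 185.]
 [349. 254.]
 [245. 254.]]
```

View pics/z1.png

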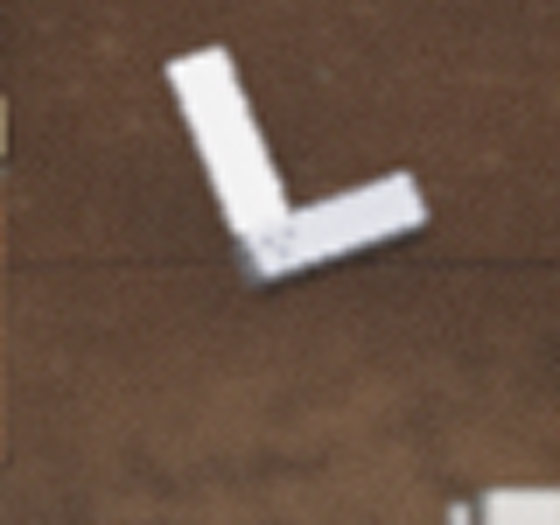

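View pics/z2.png

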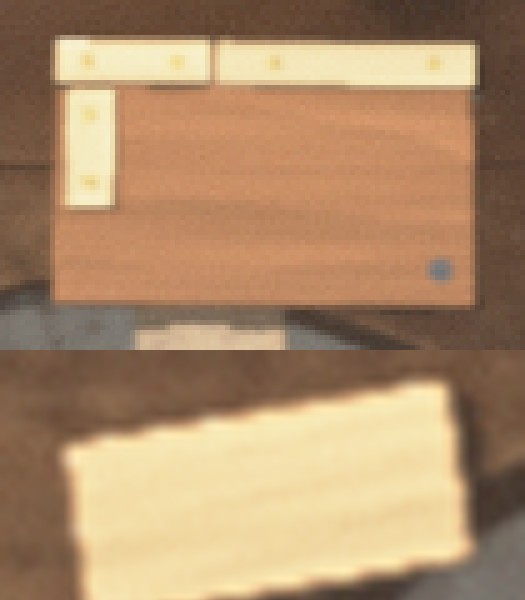

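Square's stock runs from its outer corner at about (376,218) to (401,209), blade up to (367,187); its yaw is about +20°. Fence, slot (near px 288) and stop block are clearly visible. Now the fits.

```bash
cat > m.py <<'E'
from h import *
def rect(mask,box,off=0.5):
    x0,x1,y0,y1=box; m=np.zeros(mask.shape,np.uint8); m[y0:y1,x0:x1]=mask[y0:y1,x0:x1]*255
    c=max(cv2.findContours(m,0,cv2.CHAIN_APPROX_NONE)[0],key=cv2.contourArea)
    return c
def area(c,z):  # contour -> world -> minAreaRect in m
    P=onz('top',c.reshape(-1,2),z)[:,:2].astype(np.float32)
    (cx,cy),(w,h),a=cv2.minAreaRect(P*1000)
    if w>h: w,h,a=h,w,a+90
    a=(a+90)%180-90   # now direction of long side = a+90 ; yaw a of short axis
    return dict(c=(round(cx,1),round(cy,1)),wh=(round(w,1),round(h,1)),yaw=round(a,2))
E
python3 - <<'E'
from m import *
im=cv2.imread('pics/top0.png'); big=cv2.resize(im,None,fx=1,fy=1); hsv=cv2.cvtColor(im,cv2.COLOR_BGR2HSV)
H,S,V=[hsv[:,:,i] for i in range(3)]
pale=(V>185)&(S>40)&(S<115)&(H>17)
print('blank',area(rect(pale,(170,230,232,272)),.025))
pf=(V>170)&(H>=17)
print('fenceL',area(rect(pf,(250,288,190,201)),.025)); print('fenceR',area(rect(pf,(288,345,190,202)),.025)); print('fence',area(np.vstack([rect(pf,(250,287,190,202)),rect(pf,(289,345,190,203))]),.025))
print('stop',area(rect(pf,(250,275,204,232)),.025))
b=im[:,:,0].astype(int)
st=(b>130)
c=rect(st,(355,410,182,225)); print(cv2.contourArea(c))
e=cv2.approxPolyDP(c,2.5,True).reshape(-1,2); print(e.tolist()); print(onz('top',e,.028).round(4).tolist(), onz('top',e,.0155).round(4).tolist())
# deck
d=(H<17)&(S>95)&(V>140); print('deck',area(rect(d,(250,345,200,252)),.016))
for q in [(212,188),(345,165),(273,161),(145,280),(130,231)]: print(q,onz('top',q,.01).round(3))
E
```

```text
blank {'c': (503.4, 241.2), 'wh': (54.4, 118.3), 'yaw': 9.77}
fenceL {'c': (658.4, 47.3), 'wh': (20.2, 84.7), 'yaw': -0.11}
fenceR {'c': (656.7, -72.6), 'wh': (23.1, 144.1), 'yaw': -0.12}
fence {'c': (656.1, -27.3), 'wh': (25.8, 234.3), 'yaw': -1.13}
stop {'c': (605.6, 71.0), 'wh': (25.3, 62.6), 'yaw': -89.79}
391.0
[[364, 189], [377, 219], [400, 211], [398, 205], [381, 210], [372, 188]]
[[0.6789, -0.2154, 0.028], [0.5928, -0.2482, 0.028], [0.6154, -0.3138, 0.028], [0.6326, -0.3091, 0.028], [0.6184, -0.2606, 0.028], [0.6818, -0.2382, 0.028]] [[0.6821, -0.2179, 0.0155], [0.595, -0.2511, 0.0155], [0.6178, -0.3173, 0.0155], [0.6352, -0.3127, 0.0155], [0.6208, -0.2636, 0.0155], [0.685, -0.2409, 0.0155]]
deck {'c': (584.7, -26.1), 'wh': (125.1, 237.1), 'yaw': -0.16}
(212, 188) [[0.687 0.217 0.01 ]]
(345, 165) [[ 0.755 -0.167  0.01 ]]
(273, 161) [[0.768 0.042 0.01 ]]
(145, 280) [[0.427 0.393 0.01 ]]
(130, 231) [[0.563 0.443 0.01 ]]
```

```bash
cat >> m.py <<'E'
def edge(im,p,q,z,n=40,half=4,trim=.12,ch=2):
    """sub-pixel edge line between pixels p,q; returns world line fit (point mean, dir)"""
    p,q=np.array(p,float),np.array(q,float); t=(q-p)/np.linalg.norm(q-p); nn=np.array([-t[1],t[0]])
    s=np.linspace(-half,half,81); g=cv2.GaussianBlur(im.astype(np.float32),(0,0),.6)[:,:,ch]; pts=[]
    for a in np.linspace(trim,1-trim,n):
        c=p+a*(q-p); xy=c+s[:,None]*nn
        v=cv2.remap(g,xy[:,0].astype(np.float32)[None],xy[:,1].astype(np.float32)[None],cv2.INTER_CUBIC)[0]
        d=np.abs(np.gradient(v)); k=d>d.max()*.5; pts.append(c+nn*(s[k]*d[k]).sum()/d[k].sum())
    W=onz('top',np.array(pts),z)[:,:2].astype(np.float32)
    vx,vy,x,y=cv2.fitLine(W,cv2.DIST_HUBER,0,1e-4,1e-4).ravel(); r=np.abs((W-[x,y])@[-vy,vx])
    return np.array([x,y]),np.array([vx,vy]),float(np.median(r))
def isect(a,b):
    k=np.linalg.solve(np.c_[a[1],-b[1]],b[0]-a[0]); return a[0]+k[0]*a[1]
def ang(l): return round(float(np.degrees(np.arctan2(l[1][1],l[1][0]))),2)
E
python3 - <<'E'
from m import *
im=cv2.imread('pics/top0.png')
def z2(x,y): return (245+x/5-.4,185+y/5-.4)
E={}
E['fback']=edge(im,z2(225,41),z2(475,43),.025,half=3)
E['fbackL']=edge(im,z2(55,38),z2(205,39),.025,half=3)
E['fend_r']=edge(im,z2(477,43),z2(477,86),.025,half=3)
E['fend_l']=edge(im,z2(54,38),z2(54,82),.025,half=3)
E['ffront']=edge(im,z2(220,86),z2(475,88),.025,half=2,ch=0)
E['stopf']=edge(im,z2(115,92),z2(115,205),.025,half=3,ch=0)
E['deckf']=edge(im,z2(125,302),z2(470,305),.016,half=3)
E['slotL']=edge(im,z2(211,42),z2(211,80),.025,half=1.,ch=0)
for k,l in E.items(): print(k,(l[0]*1000).round(1),ang(l),round(l[2]*1000,2))
def z1(x,y): return (340+x/7-.43,180+y/7-.43)
print('square')
S={}
S['st_out']=edge(im,z1(262,282),z1(425,222),.028,half=2.5,ch=0)
S['st_in']=edge(im,z1(295,212),z1(405,170),.028,half=3,ch=0)
S['st_end']=edge(im,z1(407,172),z1(428,218),.028,half=3,ch=0)
S['bl_out']=edge(im,z1(167,68),z1(238,235),.0155,half=3,ch=0)
S['bl_in']=edge(im,z1(226,48),z1(288,205),.0155,half=3,ch=0)
S['bl_tip']=edge(im,z1(167,68),z1(226,48),.0155,half=3,ch=0)
for k,l in S.items(): print(k,(l[0]*1000).round(1),ang(l),round(l[2]*1000,2))
print('tip out',isect(S['bl_out'],S['bl_tip']),'tip in',isect(S['bl_in'],S['bl_tip']),'stock far in',isect(S['st_in'],S['st_end']),'out',isect(S['st_out'],S['st_end']))
B=[(175.56,244.93),(220.52,237.22),(224.19,258.6),(179.22,266.3)]
L=[edge(im,B[i],B[(i+1)%4],.025,half=3,ch=0) for i in range(4)]
print('blank',[ang(l) for l in L],np.mean([isect(L[i],L[(i+1)%4]) for i in range(4)],0),[isect(L[i],L[(i+1)%4]).round(4).tolist() for i in range(4)])
E
```

```text
fback [668.3 -79.7] 89.39 0.12
fbackL [670.3  45.8] 89.7 0.06
fend_r [ 655.1 -146.3] -0.54 0.09
fend_l [659.8  91.2] -0.99 0.06
ffront [644.  -63.3] 89.18 0.09
stopf [612.2  57.2] -0.39 0.18
deckf [520.7 -44.7] 89.51 0.18
slotL [657.    3.7] 0.78 0.07
square
st_out [ 602.7 -281.6] -70.3 0.13
st_in [ 627.1 -284.6] -70.11 0.19
st_end [ 625.1 -312.6] 20.38 0.18
bl_out [ 645.2 -228.6] 19.35 0.24
bl_in [ 654.6 -252.1] 19.51 0.17
bl_tip [ 687.3 -228. ] -71.75 0.16
tip out [ 0.6830978  -0.21530318] tip in [ 0.69098085 -0.23921148] stock far in [ 0.6357692  -0.30859685] out [ 0.61511093 -0.31626946]
blank [-80.58, 9.63, -80.16, 9.36] [0.5030509  0.24146137] [[0.5407000184059143, 0.1867000013589859], [0.4855000078678131, 0.17730000615119934], [0.4648999869823456, 0.2962999939918518], [0.5210000276565552, 0.30550000071525574]]
```

```bash
cat > p.py <<'E'
from h import *
import json
def plan(pos,yaw,n,start=None,pr=True):
    o=bot.get_obs(); p0,y0=(o['ee_pos'],o['tcp_rot'][2]) if start is None else start
    p0=np.array(p0); d=(np.array(pos)-p0)/n; dy=((yaw-y0+180)%360-180)/n; y=y0; lin=[]
    for k in range(n):
        M=R.from_euler('xyz',[180,0,y],degrees=True).as_matrix(); lin.append((M.T@d).round(4).tolist()); y+=dy
    if pr: print(json.dumps(lin).replace(' ',''),'wz',round(-dy/10,3),'|d|mm',round(np.linalg.norm(d)*1000,1))
def st():
    o=bot.get_obs(); print(o['time'],(o['ee_pos']*1000).round(2),np.round(o['tcp_rot'],2),np.round(o['wrist_force'],2),np.round(o['torque'],3),round(o['opening']*1000,2),o['grasp_force'],np.round(o['q'],1))
E
python3 -c "
from p import *
plan([.503,.2415,.10],99.55,16)"
```

```text
[[0.0349,-0.0349,0.009],[0.0376,-0.032,0.009],[0.0401,-0.0288,0.009],[0.0423,-0.0254,0.009],[0.0442,-0.0219,0.009],[0.0459,-0.0182,0.009],[0.0472,-0.0144,0.009],[0.0482,-0.0105,0.009],[0.0489,-0.0066,0.009],[0.0493,-0.0025,0.009],[0.0493,0.0015,0.009],[0.0491,0.0055,0.009],[0.0484,0.0095,0.009],[0.0475,0.0134,0.009],[0.0463,0.0172,0.009],[0.0447,0.021,0.009]] wz -0.468 |d|mm 50.2
```

Call:
send_rows(linear=[[0.035,-0.035,0],[0.0376,-0.032,0],[0.04,-0.0288,0],[0.0423,-0.0254,0],[0.0442,-0.0219,0],[0.0459,-0.0182,0],[0.0472,-0.0144,0],[0.0482,-0.0105,0]], twist=[[0,0,-0.468],[0,0,-0.468],[0,0,-0.468],[0,0,-0.468],[0,0,-0.468],[0,0,-0.468],[0,0,-0.468],[0,0,-0.468]], gripper=[100,100,100,100,100,100,100,100], grip_force=40)

```text
time: 1.1
ee_pos: [0.3666, -0.1278, 0.2451]
tcp_rot: [180.0, 0.0, 62.3]
wrist_force: [-0.1, -0.2, 0.0]
opening: 0.0852
grasp_force: 0.0
```

Call:
send_rows(linear=[[0.0489,-0.0066,0.018],[0.0493,-0.0025,0.018],[0.0493,0.0015,0.018],[0.0491,0.0055,0.018],[0.0484,0.0095,0.018],[0.0475,0.0134,0.018],[0.0463,0.0172,0.018],[0.0447,0.021,0.018]], twist=[[0,0,-0.468],[0,0,-0.468],[0,0,-0.468],[0,0,-0.468],[0,0,-0.468],[0,0,-0.468],[0,0,-0.468],[0,0,-0.468]], gripper=[100,100,100,100,100,100,100,100])

```text
time: 2.1
ee_pos: [0.5032, 0.2428, 0.1004]
tcp_rot: [-180.0, 0.0, 99.7]
wrist_force: [1.2, -1.0, -0.6]
opening: 0.0858
grasp_force: 0.0
```

```bash
python3 -c "
from p import *
st()
plan([.503,.2415,.10],99.55,1)"
```

```text
2.1 [503.23 242.84 100.35] [-1.7998e+02  1.0000e-02  9.9730e+01] [ 1.21 -1.   -0.55] [-0.01  -0.024 -0.006] 85.76 0.0 [ 25.8   5.8  -5.   79.2  -0.  106. ]
[[-0.0013,-0.0005,0.0004]] wz 0.018 |d|mm 1.4
```

Call:
send_rows(linear=[[-0.0015,0,0.015],[0,0,0.02],[0,0,0.02],[0,0,0.015],[0,0,0.005],[0,0,0],[0,0,0],[0,0,0]], twist=[[0,0,0],[0,0,0],[0,0,0],[0,0,0],[0,0,0],[0,0,0],[0,0,0],[0,0,0]], gripper=[100,100,100,100,100,30,30,30])

```text
time: 3.1
ee_pos: [0.5039, 0.24, 0.0274]
tcp_rot: [179.9, -0.0, 99.6]
wrist_force: [-0.3, -0.7, 4.7]
opening: 0.0549
grasp_force: 42.9
```

Call:
send_rows(linear=[[0,0,0],[0,0,0]], twist=[[0,0,0],[0,0,0]], gripper=[30,30])

```text
time: 3.35
ee_pos: [0.5039, 0.2399, 0.0274]
tcp_rot: [179.9, -0.0, 99.6]
wrist_force: [-0.5, -0.5, 5.7]
opening: 0.0544
grasp_force: 43.0
```

```bash
python3 -c "
from p import *
st(); im=snap('scene','s1.png'); t=snap('top','t1.png')
x,y=proj('scene',[.503,.2415,.03])[0].astype(int); print(x,y)
a=cv2.resize(im[y-60:y+40,x-60:x+60],None,fx=5,fy=5,interpolation=cv2.INTER_CUBIC); cv2.imwrite('pics/s1c.png',a)"
```

```text
3.35 [503.87 239.93  27.37] [ 1.799e+02 -2.000e-02  9.956e+01] [-0.51 -0.47  5.69] [-0.148  0.12  -0.069] 54.41 42.98344373703003 [ 25.5   7.5 -11.4  71.   -0.  105.9]
191 206
```

View pics/s1c.png

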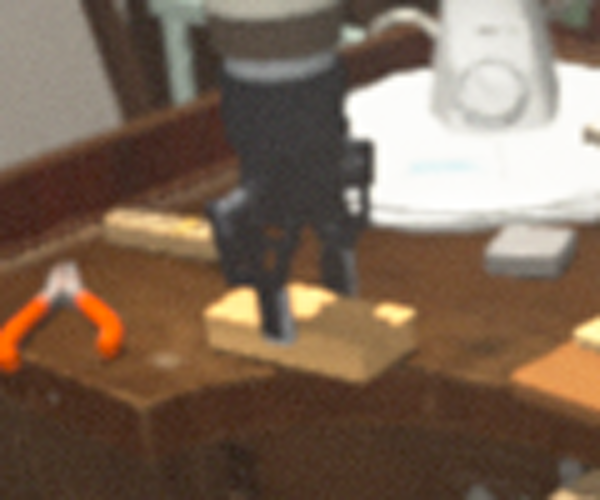

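The blank is gripped, fingertips about 8–9 mm down its sides. Lift and carry it to the board corner.

```bash
python3 -c "
from p import *
plan([.611,-.0102,.092],89.3,8,([.5039,.2399,.092],99.56))"
```

```text
[[-0.0331,0.008,0.0],[-0.0329,0.0087,0.0],[-0.0327,0.0095,0.0],[-0.0324,0.0102,0.0],[-0.0322,0.0109,0.0],[-0.032,0.0117,0.0],[-0.0317,0.0124,0.0],[-0.0314,0.0131,0.0]] wz 0.128 |d|mm 34.0
```

Call:
send_rows(linear=[[0,0,-0.01],[0,0,-0.02],[0,0,-0.02],[0,0,-0.015],[0,0,0]], twist=[[0,0,0],[0,0,0],[0,0,0],[0,0,0],[0,0,0]], gripper=[30,30,30,30,30])

```text
time: 4.08
ee_pos: [0.5039, 0.24, 0.0926]
tcp_rot: [179.9, -0.0, 99.6]
wrist_force: [-0.1, -0.5, -1.6]
opening: 0.0548
grasp_force: 42.5
```

Call:
send_rows(linear=[[-0.0331,0.008,0],[-0.0329,0.0087,0],[-0.0327,0.0095,0],[-0.0324,0.0102,0],[-0.0322,0.0109,0],[-0.032,0.0117,0],[-0.0317,0.0124,0],[-0.0314,0.0131,0]], twist=[[0,0,0.128],[0,0,0.128],[0,0,0.128],[0,0,0.128],[0,0,0.128],[0,0,0.128],[0,0,0.128],[0,0,0.128]], gripper=[30,30,30,30,30,30,30,30])

```text
time: 5.08
ee_pos: [0.6104, -0.0116, 0.0902]
tcp_rot: [-179.9, -0.0, 89.3]
wrist_force: [-0.2, 0.9, -0.7]
opening: 0.0551
grasp_force: 42.5
```

Call:
send_rows(linear=[[0,0,0.01],[0,0,0.015],[0,0,0.01],[0,0,0.005],[0,0,0]], twist=[[0,0,0],[0,0,0],[0,0,0],[0,0,0],[0,0,0]], gripper=[30,30,30,30,30])

```text
time: 5.7
ee_pos: [0.6102, -0.01, 0.0509]
tcp_rot: [-180.0, -0.0, 89.4]
wrist_force: [-0.1, 0.7, -0.7]
opening: 0.0548
grasp_force: 42.5
```

```bash
python3 -c "
from p import *
st(); im=snap('top','t2.png')
plan([.611,-.0102,.0514],89.3,1)
a=cv2.resize(im[185:255,245:350],None,fx=6,fy=6,interpolation=cv2.INTER_CUBIC); cv2.imwrite('pics/t2c.png',a)"
```

```text
5.7 [610.22 -10.02  50.94] [-179.97   -0.     89.36] [-0.09  0.73 -0.72] [ 0.    -0.008 -0.013] 54.8 42.5298285484314 [-0.9 13.8 -1.4 74.8  0.  89.7]
[[-0.0,0.0005,0.0]] wz 0.005 |d|mm 0.5
```

View pics/t2c.png

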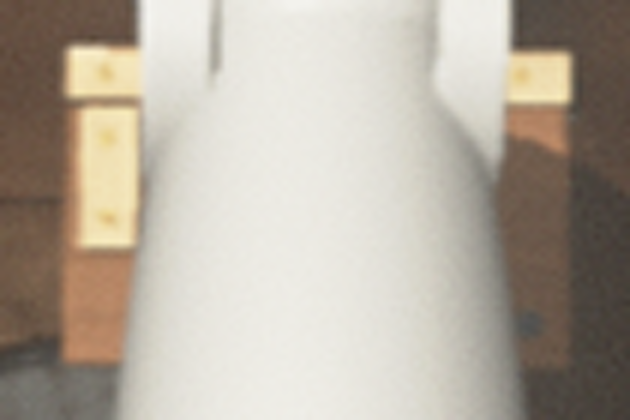

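The arm hides the board from above; I go on by feel, lowering until contact.

Call:
send_rows(linear=[[0,0,0.003],[0,0,0.003],[0,0,0.002],[0,0,0]], twist=[[0,0,0],[0,0,0],[0,0,0],[0,0,0]], gripper=[30,30,30,30])

```text
time: 6.25
ee_pos: [0.6105, -0.0105, 0.0433]
tcp_rot: [180.0, -0.0, 89.3]
wrist_force: [-0.1, -0.0, -1.0]
opening: 0.0552
grasp_force: 42.5
```

Call:
send_rows(linear=[[0,0,0.001],[0,0,0.001],[0,0,0]], twist=[[0,0,0],[0,0,0],[0,0,0]], gripper=[30,30,30])

```text
time: 6.62
ee_pos: [0.6108, -0.0106, 0.0432]
tcp_rot: [179.9, 0.0, 89.3]
wrist_force: [-5.6, 0.5, 11.8]
opening: 0.0549
grasp_force: 43.9
```

Call:
send_rows(linear=[[0,0,-0.0015],[0.002,0,0],[0.002,0,0],[0,0,0]], twist=[[0,0,0],[0,0,0],[0,0,0],[0,0,0]], gripper=[30,30,30,30])

```text
time: 7.12
ee_pos: [0.611, -0.0064, 0.0432]
tcp_rot: [179.9, 0.0, 89.3]
wrist_force: [1.0, -1.5, 5.3]
opening: 0.0547
grasp_force: 43.2
```

Call:
send_rows(linear=[[0.001,0,0],[0,0,0]], twist=[[0,0,0],[0,0,0]], gripper=[30,30])

```text
time: 7.38
ee_pos: [0.611, -0.0055, 0.0432]
tcp_rot: [179.9, 0.0, 89.3]
wrist_force: [-0.5, -1.2, 5.8]
opening: 0.0547
grasp_force: 43.2
```

Call:
send_rows(linear=[[0.001,0,0],[0.0005,0,0],[0,0,0]], twist=[[0,0,0],[0,0,0],[0,0,0]], gripper=[30,30,30])

```text
time: 7.75
ee_pos: [0.611, -0.0042, 0.0432]
tcp_rot: [179.9, 0.0, 89.3]
wrist_force: [-0.1, -2.9, 5.0]
opening: 0.0546
grasp_force: 43.2
```

Call:
send_rows(linear=[[0.001,0,0],[0,0,0]], twist=[[0,0,0],[0,0,0]], gripper=[30,30])

```text
time: 8.0
ee_pos: [0.611, -0.0042, 0.0432]
tcp_rot: [179.9, 0.1, 89.3]
wrist_force: [0.1, -8.0, 5.6]
opening: 0.0545
grasp_force: 43.2
```

Stop block reached (8 N). Ease off and slide to the fence.

Call:
send_rows(linear=[[-0.0008,0,0],[0,0.002,0],[0,0.002,0],[0,0,0]], twist=[[0,0,0],[0,0,0],[0,0,0],[0,0,0]], gripper=[30,30,30,30])

```text
time: 8.5
ee_pos: [0.6143, -0.0043, 0.0433]
tcp_rot: [-180.0, 0.1, 89.3]
wrist_force: [-3.6, -3.6, 8.2]
opening: 0.0545
grasp_force: 43.5
```

Call:
send_rows(linear=[[0,0.001,0],[0,0,0]], twist=[[0,0,0],[0,0,0]], gripper=[30,30])

```text
time: 8.75
ee_pos: [0.6152, -0.0043, 0.0433]
tcp_rot: [-180.0, 0.1, 89.3]
wrist_force: [-4.8, -3.6, 9.5]
opening: 0.0548
grasp_force: 43.5
```

Call:
send_rows(linear=[[0,0.001,-0.0005],[0,0,0]], twist=[[0,0,0],[0,0,0]], gripper=[30,30])

```text
time: 9.0
ee_pos: [0.6158, -0.0043, 0.0433]
tcp_rot: [-179.9, 0.1, 89.3]
wrist_force: [-4.6, -3.5, 5.8]
opening: 0.0546
grasp_force: 43.3
```

Call:
send_rows(linear=[[0,0.001,0],[0,0,0]], twist=[[0,0,0],[0,0,0]], gripper=[30,30])

```text
time: 9.25
ee_pos: [0.6159, -0.0043, 0.0433]
tcp_rot: [-179.8, 0.1, 89.3]
wrist_force: [-10.2, -3.5, 9.6]
opening: 0.0546
grasp_force: 43.7
```

Call:
send_rows(linear=[[0,-0.0005,-0.001],[0,0,0],[0,0,0],[0,0,0],[0,0,0]], twist=[[0,0,0],[0,0,0],[0,0,0],[0,0,0],[0,0,0]], gripper=[30,30,90,90,90])

```text
time: 9.88
ee_pos: [0.6172, -0.0037, 0.0442]
tcp_rot: [180.0, -0.0, 89.3]
wrist_force: [0.0, -0.0, -0.2]
opening: 0.0771
grasp_force: 0.0
```

Call:
send_rows(linear=[[0,0,-0.01],[0,0,-0.02],[0,0,-0.03],[0,0,-0.04]], twist=[[0,0,0],[0,0,0],[0,0,0],[0,0,0]], gripper=[90,90,90,90])

```text
time: 10.38
ee_pos: [0.6169, -0.0039, 0.1463]
tcp_rot: [180.0, -0.0, 89.3]
wrist_force: [0.7, 0.1, 0.5]
opening: 0.0769
grasp_force: 0.0
```

```bash
python3 -c "
from p import *
st()
plan([.6186,-.2892,.14],109.8,8)"
```

```text
10.375 [616.88  -3.88 146.28] [180.    -0.    89.32] [0.69 0.09 0.54] [ 0.006 -0.055  0.032] 76.94 0.0 [-0.4 13.3  8.6 85.2  0.  90.3]
[[-0.0357,0.0006,0.0008],[-0.0357,-0.001,0.0008],[-0.0356,-0.0025,0.0008],[-0.0354,-0.0041,0.0008],[-0.0352,-0.0057,0.0008],[-0.0349,-0.0073,0.0008],[-0.0346,-0.0088,0.0008],[-0.0341,-0.0104,0.0008]] wz -0.256 |d|mm 35.7
```

Call:
send_rows(linear=[[-0.0357,0.0006,0.0008],[-0.0357,-0.001,0.0008],[-0.0356,-0.0025,0.0008],[-0.0354,-0.0041,0.0008],[-0.0352,-0.0057,0.0008],[-0.0349,-0.0073,0.0008],[-0.0346,-0.0088,0.0008],[-0.0341,-0.0104,0.0008]], twist=[[0,0,-0.256],[0,0,-0.256],[0,0,-0.256],[0,0,-0.256],[0,0,-0.256],[0,0,-0.256],[0,0,-0.256],[0,0,-0.256]], gripper=[90,90,90,80,70,60,60,60])

```text
time: 11.38
ee_pos: [0.619, -0.2906, 0.1398]
tcp_rot: [179.9, 0.1, 109.9]
wrist_force: [0.3, 0.1, 0.3]
opening: 0.0512
grasp_force: 0.0
```

Run:
```python
from p import *
from m import *
im=snap('top','t3.png'); st(); plan([.6186,-.2892,.14],109.8,1)
hsv=cv2.cvtColor(im,cv2.COLOR_BGR2HSV)
a=cv2.resize(im[180:255,245:350],None,fx=6,fy=6,interpolation=cv2.INTER_CUBIC); cv2.imwrite('pics/t3c.png',a)
```

```text
11.425 [ 618.45 -294.48  139.18] [1.7997e+02 1.4000e-01 1.0986e+02] [-3.11 -1.04 -0.98] [0.017 0.14  0.022] 50.98 0.0 [-25.4  23.   19.9  86.7  -0.1  44.7]
[[0.0049,0.0019,-0.0008]] wz 0.006 |d|mm 5.3
```

View pics/t3c.png

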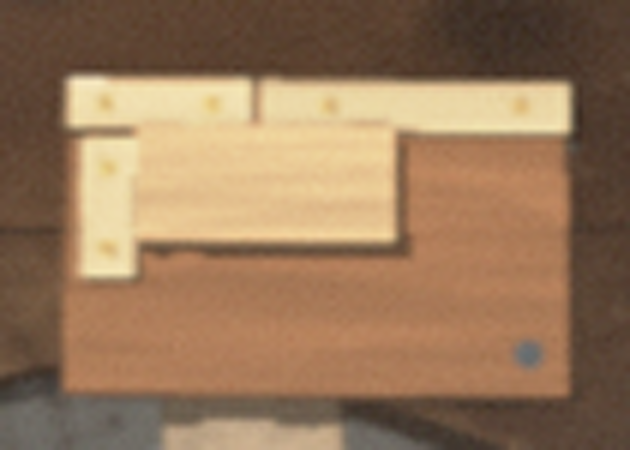

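Run:
```python
from p import *
from m import *
im=cv2.imread('pics/t3.png')
def z(x,y): return (245+x/6-.42,180+y/6-.42)
for n,l in dict(front=edge(im,z(150,243),z(390,243),.041,half=2.5,ch=0),right=edge(im,z(398,140),z(398,235),.041,half=2.5,ch=0),fence=edge(im,z(410,133),z(565,134),.025,half=2,ch=0),back=edge(im,z(270,123),z(390,123),.041,half=1.5,ch=0)).items(): print(n,(l[0]*1000).round(1),ang(l))
st(); plan([.6166,-.2836,.12],109.8,1)
```

```text
front [589.   -5.5] 89.44
right [613.4 -62. ] -0.64
fence [ 643.4 -102.6] 89.75
back [646.7 -30.9] 89.12
11.425 [ 618.45 -294.48  139.18] [1.7997e+02 1.4000e-01 1.0986e+02] [-3.11 -1.04 -0.98] [0.017 0.14  0.022] 50.98 0.0 [-25.4  23.   19.9  86.7  -0.1  44.7]
[[0.0109,0.002,0.0192]] wz 0.006 |d|mm 22.1
```

Blank seated: front edge x=589 mm, right end y=−62 mm, as wanted. Now down onto the square's stock.

Call:
send_rows(linear=[[0.006,0.001,0.01],[0.005,0.001,0.01],[0,0,0],[0,0,0]], twist=[[0,0,0],[0,0,0],[0,0,0],[0,0,0]], gripper=[60,60,60,60])

```text
time: 11.92
ee_pos: [0.6171, -0.2775, 0.1182]
tcp_rot: [180.0, 0.0, 109.9]
wrist_force: [-0.1, -0.2, 0.6]
opening: 0.0513
grasp_force: 0.0
```

```bash
python3 -c "
from p import *
st(); plan([.6166,-.2836,.04],109.8,1)"
```

```text
11.925 [ 617.12 -277.5   118.23] [1.7999e+02 1.0000e-02 1.0986e+02] [-0.13 -0.21  0.55] [ 0.021 -0.057  0.027] 51.35 0.0 [-24.2  21.9  16.1  84.2  -0.   45.9]
[[-0.0056,-0.0026,0.0782]] wz 0.006 |d|mm 78.5
```

Call:
send_rows(linear=[[-0.0055,-0.0025,0.02],[0,0,0.02],[0,0,0.02],[0,0,0.016],[0,0,0],[0,0,0]], twist=[[0,0,0],[0,0,0],[0,0,0],[0,0,0],[0,0,0],[0,0,0]], gripper=[60,60,60,60,60,60])

```text
time: 12.68
ee_pos: [0.6168, -0.2844, 0.0424]
tcp_rot: [180.0, 0.0, 109.8]
wrist_force: [-0.4, -0.4, 0.3]
opening: 0.0511
grasp_force: 0.0
```

```bash
python3 -c "
from p import *
st(); plan([.6166,-.2836,.029],109.8,1)"
```

```text
12.675 [ 616.78 -284.39   42.45] [1.7997e+02 3.0000e-02 1.0980e+02] [-0.43 -0.37  0.31] [ 0.001 -0.055  0.03 ] 51.07 0.0 [-24.8  23.3   9.6  76.2  -0.   45.4]
[[0.0008,0.0001,0.0134]] wz 0.0 |d|mm 13.5
```

Call:
send_rows(linear=[[0.0008,0,0.008],[0,0,0.005],[0,0,0],[0,0,0],[0,0,0],[0,0,0],[0,0,0],[0,0,0]], twist=[[0,0,0],[0,0,0],[0,0,0],[0,0,0],[0,0,0],[0,0,0],[0,0,0],[0,0,0]], gripper=[60,60,60,5,5,5,5,5], grip_force=115)

```text
time: 13.68
ee_pos: [0.6164, -0.2837, 0.0296]
tcp_rot: [180.0, 0.0, 109.8]
wrist_force: [-3.0, 0.1, 4.6]
opening: 0.0169
grasp_force: 113.5
```

```bash
python3 -c "
from p import *
st(); im=snap('scene','s2.png')
x,y=proj('scene',[.6186,-.289,.03])[0].astype(int); print(x,y)
a=cv2.resize(im[y-45:y+35,x-50:x+50],None,fx=6,fy=6,interpolation=cv2.INTER_CUBIC); cv2.imwrite('pics/s2c.png',a)"
```

```text
13.675 [ 616.35 -283.71   29.61] [1.7997e+02 4.0000e-02 1.0980e+02] [-3.02  0.06  4.6 ] [0.08  0.438 0.003] 16.92 113.51085076108575 [-24.7  23.6   8.5  74.9  -0.   45.5]
366 238
```

View pics/s2c.png

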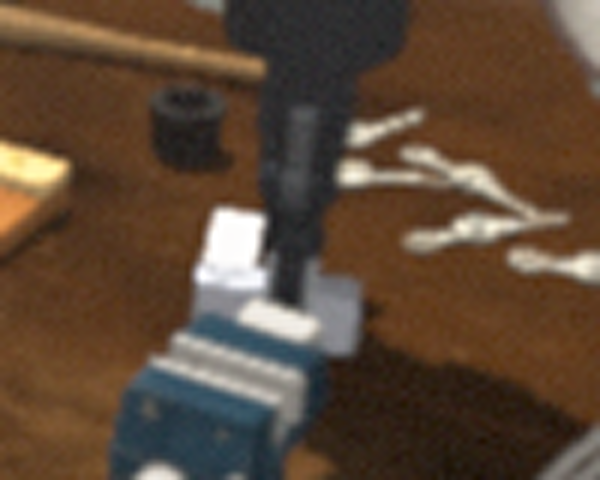

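The stock is held upright, well clear of the blade. Lift and carry it to just in front of the blank.

Call:
send_rows(linear=[[0,0,-0.01],[0,0,-0.02],[0,0,-0.02],[0,0,-0.02],[0,0,0],[0,0,0]], twist=[[0,0,0],[0,0,0],[0,0,0],[0,0,0],[0,0,0],[0,0,0]], gripper=[5,5,5,5,5,5])

```text
time: 14.48
ee_pos: [0.6161, -0.2835, 0.0984]
tcp_rot: [-180.0, -0.0, 109.8]
wrist_force: [0.8, -0.5, -3.3]
opening: 0.0167
grasp_force: 113.0
```

```bash
python3 -c "
from p import *
st(); plan([.570,-.037,.1],89.3,8)"
```

```text
14.475 [ 616.06 -283.48   98.44] [-1.7998e+02 -2.0000e-02  1.0980e+02] [ 0.77 -0.46 -3.31] [0.035 0.032 0.012] 16.7 112.95157640241086 [-24.7  22.3  14.5  82.2   0.   45.5]
[[0.0309,0.005,-0.0002],[0.0311,0.0036,-0.0002],[0.0313,0.0022,-0.0002],[0.0313,0.0008,-0.0002],[0.0313,-0.0006,-0.0002],[0.0313,-0.002,-0.0002],[0.0312,-0.0034,-0.0002],[0.031,-0.0048,-0.0002]] wz 0.256 |d|mm 31.3
```

Call:
send_rows(linear=[[0.0309,0.005,0],[0.0311,0.0036,0],[0.0313,0.0022,0],[0.0313,0.0008,0],[0.0313,-0.0006,0],[0.0313,-0.002,0],[0.0312,-0.0034,0],[0.031,-0.0048,0]], twist=[[0,0,0.256],[0,0,0.256],[0,0,0.256],[0,0,0.256],[0,0,0.256],[0,0,0.256],[0,0,0.256],[0,0,0.256]], gripper=[5,5,5,5,5,5,5,5])

```text
time: 15.48
ee_pos: [0.569, -0.0361, 0.0978]
tcp_rot: [-179.9, -0.0, 89.2]
wrist_force: [0.6, -0.2, -2.9]
opening: 0.0165
grasp_force: 113.1
```

Call:
send_rows(linear=[[0,0,0.01],[0,0,0.012],[0,0,0.01],[0,0,0],[0,0,0],[0,0,0]], twist=[[0,0,0],[0,0,0],[0,0,0],[0,0,0],[0,0,0],[0,0,0]], gripper=[5,5,5,5,5,5])

```text
time: 16.23
ee_pos: [0.5702, -0.0374, 0.0674]
tcp_rot: [180.0, 0.0, 89.3]
wrist_force: [0.7, 0.4, -3.9]
opening: 0.0165
grasp_force: 113.1
```

```bash
python3 -c "
from p import *
st(); plan([.575,-.037,.062],89.3,1)
im=snap('scene','s3.png'); snap('top','t4.png')
x,y=proj('scene',[.59,-.03,.04])[0].astype(int); print(x,y)
a=cv2.resize(im[y-45:y+35,x-50:x+50],None,fx=7,fy=7,interpolation=cv2.INTER_CUBIC); cv2.imwrite('pics/s3c.png',a)"
```

```text
16.225 [570.17 -37.35  67.38] [179.95   0.    89.31] [ 0.7   0.36 -3.89] [-0.03  -0.026  0.038] 16.54 113.05818814784288 [-3.7  8.1 -6.2 75.7 -0.  86.9]
[[0.0004,0.0048,0.0054]] wz 0.001 |d|mm 7.2
278 214
```

View pics/s3c.png

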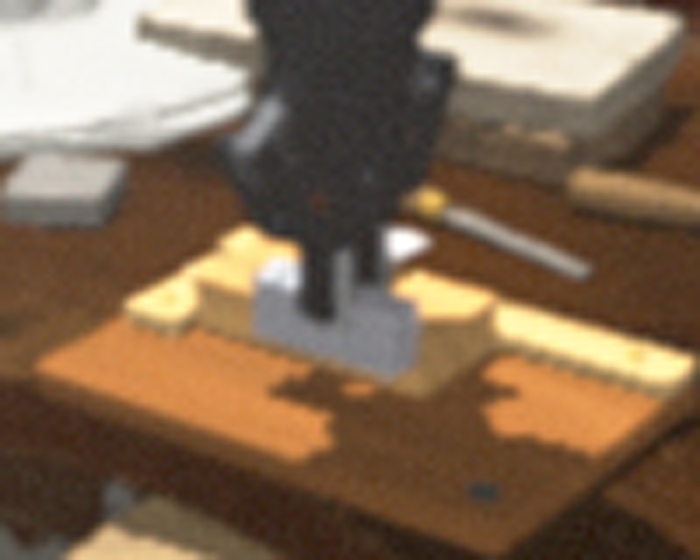

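Square is level, blade over the blank beside the slot. Lower to contact.

Call:
send_rows(linear=[[0.0004,0.002,0.004],[0,0.002,0.003],[0,0,0.001],[0,0,0]], twist=[[0,0,0],[0,0,0],[0,0,0],[0,0,0]], gripper=[5,5,5,5])

```text
time: 16.82
ee_pos: [0.574, -0.0367, 0.0589]
tcp_rot: [180.0, -0.0, 89.3]
wrist_force: [0.7, 0.5, -2.5]
opening: 0.0168
grasp_force: 113.1
```

Call:
send_rows(linear=[[0,0,0.001],[0,0,0]], twist=[[0,0,0],[0,0,0]], gripper=[5,5])

```text
time: 17.08
ee_pos: [0.574, -0.0368, 0.0583]
tcp_rot: [180.0, 0.0, 89.3]
wrist_force: [-0.8, 0.7, 1.8]
opening: 0.0165
grasp_force: 113.6
```

Call:
send_rows(linear=[[0,0.0015,0],[0,0.0015,0],[0,0,0]], twist=[[0,0,0],[0,0,0],[0,0,0]], gripper=[5,5,5])

```text
time: 17.45
ee_pos: [0.577, -0.0368, 0.0581]
tcp_rot: [180.0, -0.0, 89.3]
wrist_force: [-3.1, -0.3, 2.5]
opening: 0.0167
grasp_force: 114.0
```

Call:
send_rows(linear=[[0,0.001,0],[0,0,0]], twist=[[0,0,0],[0,0,0]], gripper=[5,5])

```text
time: 17.7
ee_pos: [0.5776, -0.0368, 0.058]
tcp_rot: [-180.0, -0.0, 89.3]
wrist_force: [-4.4, -0.2, 5.0]
opening: 0.0169
grasp_force: 114.2
```

Call:
send_rows(linear=[[0,0.001,0],[0,0,0],[0,0,0]], twist=[[0,0,0],[0,0,0],[0,0,0]], gripper=[5,5,5])

```text
time: 18.08
ee_pos: [0.5777, -0.0368, 0.058]
tcp_rot: [-179.9, -0.0, 89.3]
wrist_force: [-10.2, 0.0, 7.7]
opening: 0.0166
grasp_force: 114.6
```

```bash
python3 -c "
from p import *
st()"
```

```text
18.075 [577.66 -36.81  57.95] [-179.86   -0.     89.32] [-1.018e+01  1.000e-02  7.710e+00] [0.099 1.615 0.065] 16.58 114.59652185440063 [-3.6  9.6 -5.6 75.  -0.  87. ]
```

Call:
send_rows(linear=[[0,0,0.0005],[0,0,0],[0,0,0]], twist=[[0,0,0],[0,0,0],[0,0,0]], gripper=[5,5,5])

```text
time: 18.45
ee_pos: [0.5777, -0.0368, 0.0578]
tcp_rot: [-179.9, 0.0, 89.3]
wrist_force: [-12.2, 0.6, 9.8]
opening: 0.0165
grasp_force: 114.9
```

```bash
python3 -c "
from p import *
im=snap('scene','s4.png'); t=snap('top','t5.png'); st()
x,y=proj('scene',[.60,-.03,.04])[0].astype(int)
a=cv2.resize(im[y-30:y+26,x-50:x+50],None,fx=7,fy=7,interpolation=cv2.INTER_CUBIC)
b=cv2.resize(t[185:220,245:345],None,fx=5.6,fy=5.6,interpolation=cv2.INTER_CUBIC)
o=np.zeros((a.shape[0]+b.shape[0],700,3),np.uint8); o[:a.shape[0]]=a; o[a.shape[0]:,:b.shape[1]]=b; cv2.imwrite('pics/f.png',o)
B=np.array([595.7,-27.1])/1000; r=np.radians(-.7); f=lambda x,y,z:[B[0]+np.cos(r)*x-np.sin(r)*y,B[1]+np.sin(r)*x+np.cos(r)*y,z]
print(((proj('scene',[f(.068,-.016+.046,.0435),f(.049,.03,.025),f(-.027,.03,.056),f(-.027,-.04,.056),f(-.027,-.04,.028)])-[x-50,y-30])*7).round(0).tolist())"
```

```text
18.55 [577.63 -36.84  57.81] [-179.87   -0.     89.32] [-11.41   0.15  10.44] [0.122 1.846 0.082] 16.87 114.90204691886902 [-3.6  9.5 -5.7 74.9 -0.  87. ]
[[379.0, 135.0], [354.0, 189.0], [244.0, 187.0], [384.0, 230.0], [384.0, 293.0]]
```

View pics/f.png

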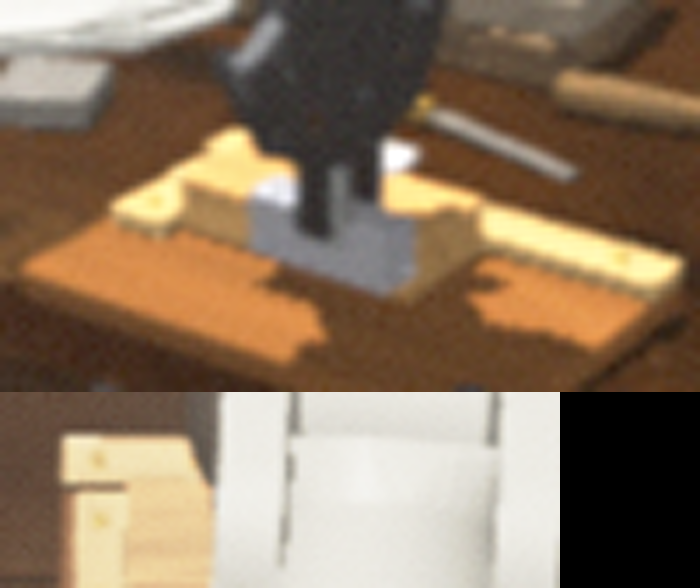

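The square sits level, stock flush on the blank's front and blade edge at the slot (stock corners near crop (250,195) and (387,297), within a pixel of the prediction). The push is 11.4 N towards the fence and 10.4 N down. Handing in.

```bash
python3 -c "
from h import *
print(ticket.job_done())"
```

```text
the job is handed in; nothing more can be done
None
```

I handed the job in after about 18.6 s of robot time (limit 67 s), but `job_done()` returned no verdict: the blank is seated against fence and stop, and the arm still holds the square flush on it with the blade edge at the slot, pushing 11.4 N towards the fence and 10.4 N down.

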